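Dock the sample carriage and hold the sensor cover down on its pin

ROBOT

A 6-joint arm with a two-finger parallel gripper is mounted at the origin on the work surface. World frame = base frame: x ahead of the robot, y to its left, z up, the work surface at z = 0. Lengths are in mm, angles in rad, forces in N, time in s.
With the tool pointing down it reaches from about 275 to 1000 mm from the base axis. Payload 8.4 kg.
Tool frame: the origin (TCP) lies midway between the tips of the shut fingers; the grasp point (between the pads) lies 19 mm behind it; z points along the fingers, y is the direction in which the jaws open and shut (so a half turn about z gives the same grasp; the last joint's range is limited). The gripper opens to 85 mm and grips with 20 to 120 N. Pads are 22 mm wide; open, the fingers measure 114 mm over their backs; the gripper's body (76 mm by 85 mm) begins 54 mm behind the grasp point. The pads swing forward as they close: fully open they stand 13 mm farther back than shut.
Start: joints at [-1.252, 0.353, 1.633, -0, 1.155, -0.002], TCP at [197.077, -593.118, 231.281] pointing down, gripper open.
Joint ranges: [-2.63, 2.63], [-0.92, 2.1], [0.06, 2.66], [-1.3, 4.44], [0, 2.69], [-3.02, 3.02]. Speed limits (rad/s): [2.22, 2.22, 2.79, 3.14, 3.14, 3.14].

INTERFACE

Orientations are given as [roll, pitch, yaw] about the fixed x, y, z axes, in that order (R = Rz(yaw) Ry(pitch) Rx(roll)).
In Python, from rig import * gives the robot as it stands.
- The arm moves only by the tool play_rows, never from a script. Its argument "moves" is a list of rows, each a list of 3 entries, a list of its own where there are three numbers: the shift along the tool's x, y, z in m, then the turn, a rotation vector about the tool's x, y, z in rad, then the opening in per cent of the stroke, from 0 (shut) to 100 (fully open). In form: [[[x, y, z], [rx, ry, rz], fingers], ...]. A call has 1 to 20 rows; each row shifts and turns the commanded pose from where the row before left it, along the tool's axes as they then stand; what a row does not reach is not made up. A row lasts 1/10 s, in which the tool goes at most 50 mm and 8.59 degrees, less where a joint would pass 70% of its speed; a pose out of reach is approached as far as the arm can. A call is refused whole if a number of a shift passes 0.05 or a number of a turn 0.15, either way. A call with a gripper value outside its range is refused whole. The fingers move at their own pace and stop on an object; "squeeze" is the grip in N (left out, the last holds). Time passes only in rows, so rows that do not move let the fingers close. It gives the time, the measured TCP pose, the force and the opening at its end, in the units of the state.
- sense(): the state, without advancing time (a new reading comes with each control period).
- grab_frame(name): name is "scene" or "top"; returns a dict with "pixels" (384x512x3 uint8, red, green, blue), "intrinsics" (3x3 intrinsics, pixels), "distortion" ([k1, k2, p1, p2, k3] as OpenCV has them; the pictures are not rectified), "R" (3x3) and "t" (3): a world point X has camera coordinates R X + t. Camera axes: x right, y down, z forward; pixel columns grow to the right and rows downward; lengths in mm; the calibration is good to about 2 mm. A picture is of the moment at which its call begins. There is no depth.
- sign_off(): hands the job in, once; it reports no verdict.
The state is a dict: "clock": time; "qpos": joint angles; "qvel": joint speeds; "joint_efforts": joint torques, N m; "eef_pos": TCP position; "tcp_rot": TCP orientation; "contact_force": force on the tool from outside, world axes, zero at the start; "wrist_torque": the same for the moment, N m; "opening": opening from 0.0 (shut) to 1.0 (fully open).
Only numpy, scipy, OpenCV 4.12 (cv2) and the standard library are available. Lean on these libraries where they do the work, as an engineer would, in place of code of your own. Each camera call takes 0.05 s, during which the arm holds its last target. There are 200 camera calls.

TASK

Slide the sample carriage with the blue post along its track until it is home against the reading head. Then take the black sensor cover with the orange handle and set it on the carriage, lengthwise along the track, shifting it as needed until the hidden hole underneath drops over the brass locating pin. Press the cover fully down on its sprung seat and finish still holding it pressed there with the gripper for the reading, leaving the other things on the bench undisturbed.

Things in the scene. Friction and masses are not known exactly. Their poses are not given: they have to be found in the camera images.
- carriage (a joint): sliding of the aluminium sample carriage along the reader's track, in m: 0 = far end, 0.120 = home, against the stop at the white reading head. Grows along the +y axis of point post_mid. It stays where it is left; friction about 2.5 N. Carriage plate 100 x 160 mm, its top 30 mm above the bench.
- reader_head (a point): top centre of the white reading head, a fixed box at the +y end of the track: 110 mm wide, 75 mm along the track, top 85 mm above the bench; its face lies 58 mm beyond the pin when the carriage is home. The grey track base, fixed, is 110 wide, 370 long, 18 mm high. Axes as post_mid.
- seat (a joint): downward travel of the sprung white sample seat (70 mm across the track x 98 mm along it) round the pin, in m: 0 = up, its top 44 mm above the bench; 0.005 = fully down. The spring needs about 6.5 N to start moving and 12 N to be fully down, and lifts it again when let go; the cover's own weight does not move it.
- post_mid (a point): middle of the blue round post by which the carriage is moved: 16 mm diameter, standing 40 mm above the carriage plate (30 to 70 mm above the bench); this point lies half-way up, 50 mm above the bench. z up, +y along the track towards the stop and the reading head. The post is 85 mm behind (-y of) the pin.
- pin_tip (a point): top centre of the brass locating pin that stands up through the middle of the seat and rides with the carriage: 11 mm diameter with a 2 mm tapered tip, tip 53 mm above the bench, 9 mm above the seat when the seat is up and 14 mm when it is down. Axes as post_mid.
- cover_handle (a point): the loose sensor cover: black block 64 x 90 x 24 mm with an orange bar handle on top, about 0.2 kg. This point is the centre of the handle bar, which is 16 mm thick (along its x), 60 mm long (along its y) and 34 mm high; the point is 41 mm above the cover's underside. z up.
- cover_mouth (a point): centre of the mouth of the blind round hole in the middle of the cover's underside, directly below cover_handle: 14.5 mm diameter, 18 mm deep, with a 3 mm chamfer at the mouth. The cover is 90 mm long along y, 64 mm along x; it fits either way round. When it has dropped on the pin, its underside lies on the seat.
- beaker_mid (a point): middle of a bystander, not to be disturbed: clear plastic beaker, 80 across, 95 tall, open top (mm)
- cup_mid (a point): middle of a bystander, not to be disturbed: small clear measuring cup, 60 across, 50 tall (mm)
- mortar_mid (a point): middle of a bystander, not to be disturbed: white ceramic mortar bowl, 100 across, 55 tall (mm)
- pestle_mid (a point): middle of a bystander, not to be disturbed: white ceramic pestle lying down, 126 long, 28 thick (mm)
- forceps_mid (a point): middle of a bystander, not to be disturbed: steel forceps lying flat, 125 long, 6 high (mm)
- dropper_mid (a point): middle of a bystander, not to be disturbed: amber dropper bottle, 36 across, 85 tall (mm)
- goggles_mid (a point): middle of a bystander, not to be disturbed: safety goggles standing on the bench, clear front 150 wide, 45 tall, blue arms (mm)
Mind the look-alikes: they are no part of the job. What is shaped like the part that bears cover_handle but pink or purple is not meant.

How it is judged:
By the outcome, as a careful person would: the job done as asked, in the order asked, and still so for the second after the job is handed in, while the arm keeps its last pose, push and grip.
It also fails if it takes over 48 s, if anything falls off the work surface, if the arm or the gripper's body presses on something with over 40 N, if the wrist force passes 120 N, or if a joint passes its speed limit or range.

## Working session

There is one attempt and no reset: what is moved stays moved. The work goes in short steps, Python scripts to look and compute and a tool call to move; the robot and the scene stay as the last step left them, time stands still between calls to the robot, and variables do not carry over. Pictures are saved under pics/ and viewed, about 8 in all and at most 12, crops included, and the job is handed in when it is done.

Besides the shell and the picture viewer there is one more tool, called after "Call:" by a JSON object that holds its "api" and its "payload". play_rows: Moves the arm, as the interface text tells. Its arguments: {"type":"object","properties":{"moves":{"type":"array"},"squeeze":{"type":"number"}},"required":["moves"]}

```bash
mkdir -p pics; ls; cat > h.py <<'E'
from rig import *
import numpy as np, cv2
def ray(f,uv,z):
    K=np.array(f["intrinsics"],float);R=np.array(f["R"]);t=np.array(f["t"]).ravel()
    p=cv2.undistortPoints(np.array([[uv]],float),K,np.array(f["distortion"],float))[0,0]
    d=R.T@[p[0],p[1],1];c=-R.T@t
    return c+d*(z-c[2])/d[2]
def proj(f,X):
    R=np.array(f["R"]);t=np.array(f["t"],float).ravel()
    return cv2.projectPoints(np.array([X],float),cv2.Rodrigues(R)[0],t,np.array(f["intrinsics"],float),np.array(f["distortion"],float))[0][0,0]
def save(f,n): cv2.imwrite("pics/"+n,cv2.cvtColor(f["pixels"],cv2.COLOR_RGB2BGR))
E
python3 - <<'E'
from h import *
for n in("scene","top"):
    f=grab_frame(n);save(f,n+"0.png");print(n,np.round(-np.array(f["R"]).T@np.array(f["t"]).ravel()))
print(sense())
E
```

```text
pics
scene [ 905. -564.  818.]
top [ 482.  -95. 1458.]
{'clock': 0.1, 'qpos': array([-1.25242279e+00,  3.53572690e-01,  1.63405299e+00,  3.24267127e-06,
        1.15517757e+00, -2.41833223e-03]), 'qvel': array([ 9.38237757e-04, -7.60742575e-04, -2.92193130e-03, -6.20904068e-05,
        2.74921416e-04, -3.12388104e-04]), 'joint_efforts': array([ 5.71543314e-04, -6.06360912e+01, -3.42818785e+01,  1.61126304e-04,
        3.88795059e-03,  1.77389035e-05]), 'eef_pos': array([ 196.9339196 , -592.72510173,  230.6435138 ]), 'tcp_rot': array([-3.14038207e+00, -5.89263342e-06,  3.20790556e-01]), 'contact_force': array([ 0.26830732, -0.46409109, -0.60858526]), 'wrist_torque': array([0.03950572, 0.03332945, 0.04606601]), 'opening': 0.999747435416804}
```

View pics/top0.png

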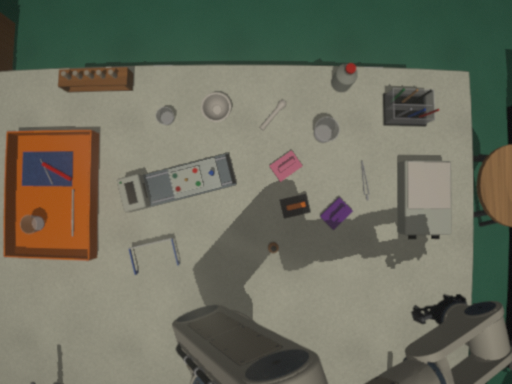

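View pics/scene0.png

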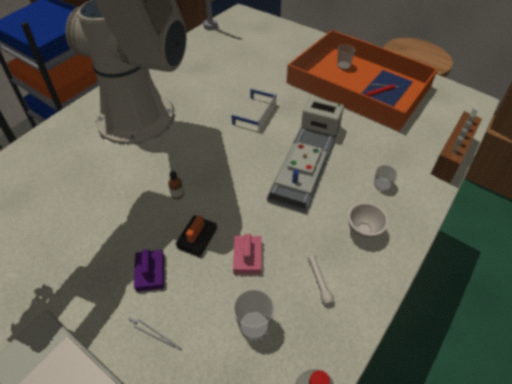

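Top: the track runs from (235,165) to the head at (132,192), the post is the blue spot near (212,172), and the black cover with its orange handle is at (295,205). The pink one is at (286,165) and the purple one at (337,211). I'll crop in for detail.

```bash
python3 - <<'E'
from h import *
a=cv2.imread("pics/top0.png");b=cv2.imread("pics/scene0.png")
A=cv2.resize(a[140:220,110:320],None,fx=3.8,fy=3.8,interpolation=3)
B=cv2.resize(b[90:260,170:350],None,fx=1.7,fy=1.7,interpolation=3)
o=np.zeros((A.shape[0]+B.shape[0],798,3),np.uint8);o[:A.shape[0],:A.shape[1]]=A;o[A.shape[0]:,:B.shape[1]]=B
cv2.imwrite("pics/crop0.png",o)
F={n:grab_frame(n) for n in("scene","top")}
for n,f in F.items():
    hsv=cv2.cvtColor(f["pixels"],cv2.COLOR_RGB2HSV)
    for nm,lo,hi,box in(("blue",(100,110,40),(125,255,255),(205,160,225,185) if n=="top" else (280,165,310,190)),("orange",(5,140,90),(18,255,255),(275,185,320,225) if n=="top" else (175,210,220,260))):
        m=cv2.inRange(hsv,lo,hi);k=np.zeros_like(m);k[box[1]:box[3],box[0]:box[2]]=1;m*=k
        N,l,s,c=cv2.connectedComponentsWithStats(m)
        for i in range(1,N):
            if s[i,4]>5:
                ys,xs=np.nonzero(l==i);r=cv2.minAreaRect(np.c_[xs,ys].astype(np.float32))
                z=70 if nm=="blue" else 58
                print(n,nm,s[i],c[i].round(1),np.round(r[0],1),np.round(r[1],1),r[2],ray(f,c[i],z).round(1))
E
```

```text
scene blue [294 170   4   9  22] [295.3 172.8] [295.5 174. ] [8. 3.] 90.0 [576.  45.  70.]
scene orange [186 228   8   9  48] [189.7 232. ] [189.8 231.8] [6.4 7.1] 45.0 [ 475.7 -244.4   58. ]
top blue [210 171   3   4  11] [211.1 172.4] [211.  172.5] [3. 2.] 90.0 [575.6  45.1  70. ]
top orange [287 202  19   8  80] [296.8 205.5] [296.1 205.4] [ 5.2 18.4] 81.25383758544922 [ 472.6 -228.5   58. ]
```

View pics/crop0.png

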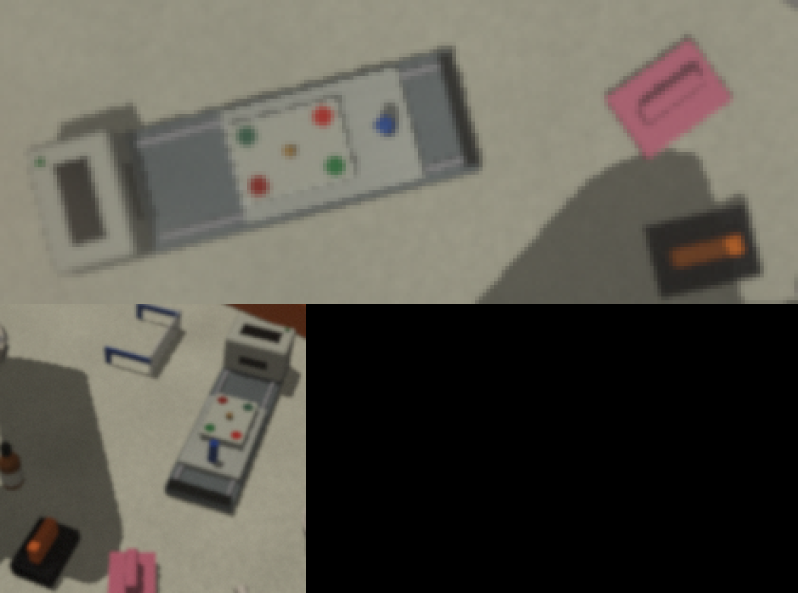

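```bash
python3 - <<'E'
from h import *
f=grab_frame("top");g=grab_frame("scene")
P=lambda x,y,z:ray(f,(110+(x+.5)/3.8-.5,140+(y+.5)/3.8-.5),z)
pin=P(290,151,53);post=P(386,125,70)
print("pin",pin,"post",post,"d",pin-post)
head=[P(*c,85) for c in((33,150),(105,130),(135,250),(60,272))];print("head",np.round(head),np.mean(head,0))
def ang(v):return np.degrees(np.arctan2(v[1],v[0]))
print("edges",ang(P(140,122,18)-P(450,52,18)),ang(P(155,250,18)-P(480,166,18)),"pinpost",ang(pin-post),"headpost",ang(np.mean(head,0)-post))
d=[P(323,116,44),P(247,135,44),P(335,165,44),P(258,186,44)]
print("dots",np.round(d),np.mean(d,0),ang(d[1]-d[0]),ang(d[3]-d[2]))
im=f["pixels"];hsv=cv2.cvtColor(im,cv2.COLOR_RGB2HSV)
# cover: black or orange region
sub=np.zeros(im.shape[:2],np.uint8);sub[190:222,275:315]=1
m1=((im.max(2)<60)*sub).astype(np.uint8);m2=cv2.inRange(hsv,(3,110,60),(20,255,255))*sub//255
for nm,m in(("black+or",m1|m2),("or",m2)):
    if nm[0]=='b': m=cv2.morphologyEx(m,cv2.MORPH_CLOSE,np.ones((3,3)))
    N,l,s,c=cv2.connectedComponentsWithStats(m);i=1+np.argmax(s[1:,4]);ys,xs=np.nonzero(l==i)
    r=cv2.minAreaRect(np.c_[xs,ys].astype(np.float32));z=24 if nm[0]=='b' else 58
    q=np.array([ray(f,p,z) for p in cv2.boxPoints(r)]);print(nm,s[i],np.round(r[1]),np.round(q),q.mean(0),[np.linalg.norm(q[k]-q[k-1]).round() for k in range(3)],[ang(q[k]-q[k-1]).round(1) for k in range(1,3)],ray(f,c[i],z))
# corners of cover top by eye in crop
q=[P(*c,24) for c in((646,228),(746,205),(760,272),(664,297))];print(np.round(q),np.mean(q,0),ang(q[1]-q[0]),ang(q[2]-q[3]))
h=[P(*c,58) for c in((671,257),(742,243))];print(h,ang(h[1]-h[0]))
E
```

```text
pin [553.70442255 127.9277235   53.        ] post [575.1252272   44.73301277  70.        ] d [-21.42080465  83.19471073 -17.        ]
head [[552. 342.  85.]
 [569. 280.  85.]
 [469. 252.  85.]
 [450. 316.  85.]] [509.62041532 297.46600865  85.        ]
edges 102.93996682574814 104.8888370293732 pinpost 104.4387809987338 headpost 104.5305129214378
dots [[584. 101.  44.]
 [568. 167.  44.]
 [542.  91.  44.]
 [524. 157.  44.]] [554.60797013 128.78311274  44.        ] 104.29272005179119 105.58946500658959
black+or [280 195  29  23 487] [19. 26.] [[ 492. -175.   24.]
 [ 511. -259.   24.]
 [ 451. -272.   24.]
 [ 432. -188.   24.]] [ 471.32954278 -223.47337042   24.        ] [np.float64(61.0), np.float64(86.0), np.float64(61.0)] [np.float64(-77.1), np.float64(-167.2)] [ 471.45764473 -222.82567553   24.        ]
or [286 201  21   9 114] [ 6. 20.] [[ 477. -192.   58.]
 [ 489. -255.   58.]
 [ 469. -259.   58.]
 [ 457. -195.   58.]] [ 473.06185044 -225.1821087    58.        ] [np.float64(20.0), np.float64(65.0), np.float64(20.0)] [np.float64(-79.4), np.float64(-169.4)] [ 472.6112758  -226.45721989   58.        ]
[[ 491. -175.   24.]
 [ 511. -261.   24.]
 [ 454. -274.   24.]
 [ 432. -191.   24.]] [ 472.05420383 -225.47714932   24.        ] -76.70367078687602 -75.13389944124594
[array([ 466.65544543, -194.59506471,   58.        ]), array([ 478.76322141, -254.28314477,   58.        ])] -78.53309633852908
```

Call:
{"api": "play_rows", "payload": {"moves": [[[0,0,0],[0,0,-0.15],100],[[0,0,0],[0,0,-0.15],100],[[0,0,0],[0,0,-0.15],100],[[0,0,0],[0,0,-0.15],100],[[0,0,0],[0,0,-0.15],100],[[0,0,0],[0,0,-0.15],100],[[0,0,0],[0,0,-0.15],100],[[0,0,0],[0,0,-0.15],100],[[0,0,0],[0,0,-0.15],100],[[0,0,0],[0,0,-0.15],100]]}}

```text
clock: 1.3
eef_pos: [197.0, -593.0, 231.2]
tcp_rot: [-3.142, -0.0, 1.827]
contact_force: [0.7, -0.4, -0.5]
opening: 1.002
```

Call:
{"api": "play_rows", "payload": {"moves": [[[0.026,0.026,0],[0,0,0],100],[[0.026,0.026,0],[0,0,0],100],[[0.026,0.026,0],[0,0,0],100],[[0.026,0.026,0],[0,0,0],100],[[0.026,0.026,0],[0,0,0],100],[[0.026,0.026,0],[0,0,0],100],[[0.026,0.026,0],[0,0,0],100],[[0.026,0.026,0],[0,0,0],100],[[0.026,0.026,0],[0,0,0],100],[[0.026,0.026,0],[0,0,0],100],[[0.026,0.026,0],[0,0,0],100],[[0.026,0.026,0],[0,0,0],100],[[0.026,0.026,0],[0,0,0],100],[[0.026,0.026,0],[0,0,0],100],[[0.026,0.026,0],[0,0,0],100],[[0.026,0.026,0],[0,0,0],100],[[0.026,0.026,0],[0,0,0],100],[[0.026,0.026,0],[0,0,0],100],[[0.026,0.026,0.02],[0,0,0],100],[[0.026,0.026,0.02],[0,0,0],100]]}}

```text
clock: 3.3
eef_pos: [573.4, 40.9, 191.4]
tcp_rot: [3.14, 0.0, 1.821]
contact_force: [0.1, -0.6, -0.1]
opening: 1.0
```

Call:
{"api": "play_rows", "payload": {"moves": [[[0.004,0.004,0.03],[0,0,0],100],[[0,0,0.03],[0,0,0],100],[[0,0,0.03],[0,0,0],100],[[0,0,0.03],[0,0,0],100],[[0,0,0.02],[0,0,0],100],[[0,0,0.01],[0,0,0],60],[[0,0,0],[0,0,0],0],[[0,0,0],[0,0,0],0],[[0,0,0],[0,0,0],0],[[0,0,0],[0,0,0],0],[[0,0,0],[0,0,0],0],[[0,0,0],[0,0,0],0]], "squeeze": 30}}

```text
clock: 4.5
eef_pos: [576.4, 44.4, 42.5]
tcp_rot: [3.139, 0.0, 1.821]
contact_force: [1.0, 0.9, 6.8]
opening: 0.177
```

Call:
{"api": "play_rows", "payload": {"moves": [[[0.01,0,0],[0,0,0],0],[[0.01,0,0],[0,0,0],0],[[0.01,0,0],[0,0,0],0],[[0.01,0,0],[0,0,0],0],[[0.01,0,0],[0,0,0],0],[[0.01,0,0],[0,0,0],0],[[0.01,0,0],[0,0,0],0],[[0.002,0,0],[0,0,0],0],[[0,0,0],[0,0,0],0]]}}

```text
clock: 5.4
eef_pos: [557.8, 114.6, 42.5]
tcp_rot: [3.14, -0.0, 1.821]
contact_force: [-0.9, 2.8, 9.4]
opening: 0.174
```

Call:
{"api": "play_rows", "payload": {"moves": [[[0.003,0,0],[0,0,0],0],[[0.003,0,0],[0,0,0],0],[[0,0,0],[0,0,0],0]]}}

```text
clock: 5.7
eef_pos: [556.4, 120.0, 42.5]
tcp_rot: [3.14, 0.0, 1.821]
contact_force: [-1.7, -0.2, 9.6]
opening: 0.175
```

Call:
{"api": "play_rows", "payload": {"moves": [[[0.002,0,0],[0,0,0],0],[[0.002,0,0],[0,0,0],0],[[0,0,0],[0,0,0],0]]}}

```text
clock: 6.0
eef_pos: [555.4, 123.7, 42.5]
tcp_rot: [3.14, 0.0, 1.821]
contact_force: [-1.6, -0.8, 9.7]
opening: 0.18
```

Call:
{"api": "play_rows", "payload": {"moves": [[[0.002,0,0],[0,0,0],0],[[0.002,0,0],[0,0,0],0],[[0,0,0],[0,0,0],0]]}}

```text
clock: 6.3
eef_pos: [555.3, 124.2, 42.6]
tcp_rot: [3.14, 0.005, 1.823]
contact_force: [3.5, -25.0, 10.0]
opening: 0.174
```

Call:
{"api": "play_rows", "payload": {"moves": [[[0,0,0],[0,0,0],100],[[0,0,0],[0,0,0],100],[[0,0,0],[0,0,0],100],[[0,0,0],[0,0,0],100],[[0,0,-0.03],[0,0,0],100],[[0,0,-0.03],[0,0,0],100],[[0,0,-0.03],[0,0,0],100],[[0,0,-0.03],[0,0,0],100],[[0,0,-0.03],[0,0,0],100],[[-0.032,-0.0167,0],[0,0,0.034],100],[[-0.032,-0.0167,0],[0,0,0],100],[[-0.032,-0.0167,0],[0,0,0],100],[[-0.032,-0.0167,0],[0,0,0],100],[[-0.032,-0.0167,0],[0,0,0],100],[[-0.032,-0.0167,0],[0,0,0],100],[[-0.032,-0.0167,0],[0,0,0],100],[[-0.032,-0.0167,0],[0,0,0],100],[[-0.032,-0.0167,0],[0,0,0],100],[[-0.032,-0.0167,0],[0,0,0],100]]}}

```text
clock: 8.2
eef_pos: [460.0, -222.1, 191.3]
tcp_rot: [3.141, -0.0, 1.787]
contact_force: [-0.1, -0.0, 0.2]
opening: 1.004
```

```bash
python3 - <<'E'
from h import *
f=grab_frame("top");g=grab_frame("scene");save(f,"top1.png");save(g,"scene1.png")
s=sense();print(s["eef_pos"],s["tcp_rot"],s["contact_force"])
a=f["pixels"];A=cv2.resize(a[150:220,110:240],None,fx=6,fy=6,interpolation=3)
b=g["pixels"];B=cv2.resize(b[90:220,260:360],None,fx=2,fy=2,interpolation=3);o=np.zeros((420+180,780,3),np.uint8);o[:420]=A
cv2.imwrite("pics/crop1.png",cv2.cvtColor(A,cv2.COLOR_RGB2BGR))
for n,f in(("top",f),("scene",g)):
  print(n,"pred pin",proj(f,[533.5,207,53]))
  im=f["pixels"].astype(int);u,v=proj(f,[533.5,207,53]).astype(int)
  hsv=cv2.cvtColor(f["pixels"],cv2.COLOR_RGB2HSV);h=hsv[v-6:v+7,u-6:u+7]
  w=((h[...,0]<28)&(h[...,0]>8))*np.clip(h[...,1].astype(float)-70,0,None);yy,xx=np.mgrid[-6:7,-6:7]
  c=(u+(w*xx).sum()/w.sum(),v+(w*yy).sum()/w.sum());print(c,ray(f,c,51)); print(h[...,1])
  m=cv2.inRange(hsv,(100,110,40),(125,255,255));u,v=proj(f,[555,124,60]).astype(int);mm=np.zeros_like(m);mm[v-9:v+10,u-9:u+10]=m[v-9:v+10,u-9:u+10]
  ys,xs=np.nonzero(mm);print("post",len(xs),ray(f,(xs.mean(),ys.mean()),70 if n=="top" else 50))
E
```

```text
[ 459.71961664 -224.1139924   191.3329191 ] [-3.14143847e+00  1.03429462e-03  1.78419659e+00] [ 0.13306367 -0.36884755  0.23193466]
top pred pin [161.6475454  185.45516512]
(np.float64(161.49664429530202), np.float64(185.48993288590603)) [533.45742481 207.92382799  51.        ]
[[ 26  26  26  25  26  26  24  25  26  26  26  26  32]
 [ 24  26  26  25  26  25  26  26  26  25  25  26  26]
 [ 26  25  26  26  25  26  26  26  23  26  24  26  26]
 [ 26  25  25  26  25  26  27  24  25  26  26  25  25]
 [ 25  26  26  25  26  27  33  30  28  27  26  25  24]
 [ 26  26  26  26  29  43  61  59  38  28  25  26  26]
 [ 26  26  25  27  38  68 107 109  59  32  25  24  23]
 [ 26  25  26  28  40  70 108 105  61  30  25  23  24]
 [ 26  26  26  26  32  47  64  63  42  29  24  24  23]
 [ 26  26  26  26  25  28  32  31  28  25  24  23  24]
 [ 28  26  25  24  26  24  26  25  24  24  23  24  24]
 [ 25  26  26  25  24  26  25  25  23  24  24  24  24]
 [ 30  26  26  26  25  26  24  25  25  24  24  24  24]]
post 10 [554.01285885 124.44126303  70.        ]
scene pred pin [313.09523287 136.58744523]
(np.float64(3
[... 157 characters left out ...]
  42  43  38  30  29  28  27  27  27  30  29]
 [ 30  30  32  32  33  29  30  29  30  27  28  32  29]
 [ 32  29  30  28  30  32  34  32  32  34  27  30  32]
 [ 30  27  28  30  38  47  50  43  36  32  32  31  30]
 [ 32  28  32  37  50  79  89  74  45  35  28  30  28]
 [ 29  30  29  36  58  95 119  93  50  35  32  32  31]
 [ 30  29  30  32  49  84 106  80  49  33  31  30  30]
 [ 28  30  29  32  43  58  63  54  37  33  29  30  30]
 [ 30  32  30  32  34  40  43  36  33  31  30  30  32]
 [ 28  29  25  29  30  30  32  33  29  29  31  30  30]
 [ 30  28  30  29  30  29  31  30  28  32  33  29  30]
 [ 32  30  31  32  30  29  29  30  29  32  32  30  31]]
post 25 [548.95276503 136.40643023  50.        ]
```

View pics/crop1.png

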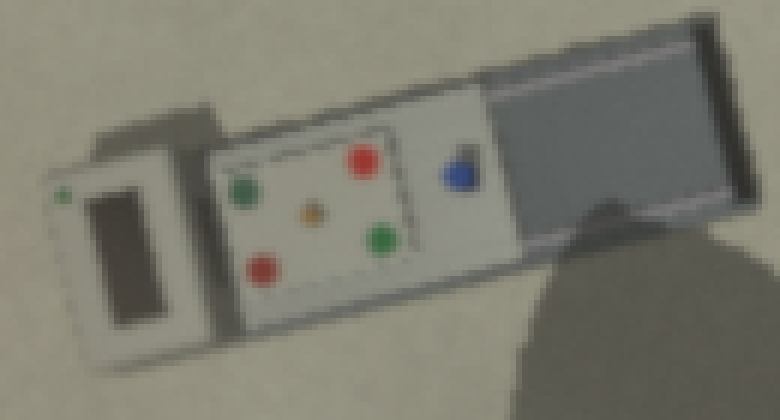

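Call:
{"api": "play_rows", "payload": {"moves": [[[-0.0035,0.012,0.02],[0,0,0],100],[[0,0,0.03],[0,0,0],100],[[0,0,0.03],[0,0,0],100],[[0,0,0.03],[0,0,0],100],[[0,0,0.03],[0,0,0],100],[[0,0,0.015],[0,0,0],60],[[0,0,0.006],[0,0,0],0],[[0,0,0],[0,0,0],0],[[0,0,0],[0,0,0],0],[[0,0,0],[0,0,0],0],[[0,0,0],[0,0,0],0],[[0,0,0],[0,0,0],0],[[0,0,0],[0,0,0],0]], "squeeze": 80}}

```text
clock: 9.6
eef_pos: [473.8, -222.2, 31.5]
tcp_rot: [3.14, 0.001, 1.787]
contact_force: [-0.2, 1.2, 8.0]
opening: 0.171
```

Call:
{"api": "play_rows", "payload": {"moves": [[[0,0,-0.01],[0,0,0],0],[[0,0,-0.03],[0,0,0],0],[[0,0,-0.03],[0,0,0],0],[[0,0,-0.03],[0,0,-0.035],0],[[0,0,-0.03],[0,0,0],0],[[0.0288,0.0118,0],[0,0,0],0],[[0.0288,0.0118,0],[0,0,0],0],[[0.0288,0.0118,0],[0,0,0],0],[[0.0288,0.0118,0],[0,0,0],0],[[0.0288,0.0118,0],[0,0,0],0],[[0.0288,0.0118,0],[0,0,0],0],[[0.0288,0.0118,0],[0,0,0],0],[[0.0288,0.0118,0],[0,0,0],0]]}}

```text
clock: 10.9
eef_pos: [507.1, 25.9, 161.1]
tcp_rot: [3.141, 0.0, 1.822]
contact_force: [0.1, -0.0, -1.4]
opening: 0.169
```

```bash
python3 - <<'E'
from h import *
g=grab_frame("scene");f=grab_frame("top");save(g,"scene2.png");save(f,"top2.png")
s=sense();p=s["eef_pos"];print(p,s["tcp_rot"],s["contact_force"],s["opening"])
u,v=proj(g,p).astype(int);u2,v2=proj(f,p).astype(int);print(u,v,u2,v2)
A=cv2.resize(g["pixels"][v-50:v+50,u-65:u+65],None,fx=5,fy=5,interpolation=3)
cv2.imwrite("pics/crop2.png",A[...,::-1])
# predicted corners of cover (2 mm behind TCP) in crop px
U=np.array([-.2475,.969,0]);Y=np.array([.969,.2475,0]);c=p-2*U
for z in(-7.5,-31.5):
  for a in(-45,45):
    for b in(-32,32):
      q=proj(g,c+a*U+b*Y+[0,0,z]);print(z,a,b,((q-[u-65,v-50])*5+2).round())
E
```

```text
[507.57909848  27.53105816 161.07744796] [ 3.14026822e+00 -6.45820011e-04  1.82409219e+00] [-0.14772786 -1.19828225 -2.44822849] 0.16954126932476057
270 139 213 193
-7.5 -45 -32 [230. 310.]
-7.5 -45 32 [356. 346.]
-7.5 45 -32 [299. 194.]
-7.5 45 32 [419. 227.]
-31.5 -45 -32 [231. 346.]
-31.5 -45 32 [354. 381.]
-31.5 45 -32 [299. 230.]
-31.5 45 32 [416. 262.]
```

View pics/crop2.png

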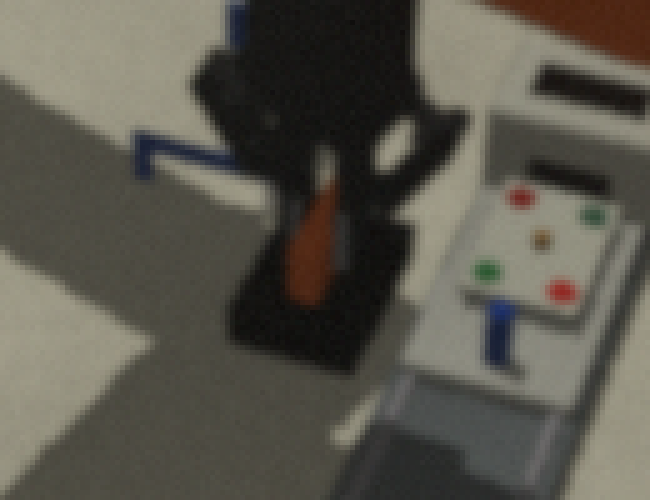

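Call:
{"api": "play_rows", "payload": {"moves": [[[0.0283,0.0117,0],[0,0,0],0],[[0.0283,0.0117,0],[0,0,0],0],[[0.0283,0.0117,0],[0,0,0],0],[[0.0283,0.0117,0],[0,0,0],0],[[0.0283,0.0117,0],[0,0,0],0],[[0.0283,0.0117,0.01],[0,0,0],0],[[0,0,0.02],[0,0,0],0],[[0,0,0.02],[0,0,0],0],[[0,0,0.015],[0,0,0],0],[[0,0,0],[0,0,0],0],[[0,0,0],[0,0,0],0]]}}

```text
clock: 12.1
eef_pos: [533.2, 206.2, 95.7]
tcp_rot: [-3.141, 0.0, 1.821]
contact_force: [-0.8, 1.1, -2.5]
opening: 0.17
```

```bash
python3 - <<'E'
from h import *
g=grab_frame("scene");f=grab_frame("top");save(g,"scene3.png");save(f,"top3.png")
s=sense();p=s["eef_pos"];print(p,s["tcp_rot"],s["contact_force"],s["opening"])
u,v=proj(g,p).astype(int)
A=cv2.resize(g["pixels"][v-50:v+50,u-65:u+65],None,fx=6,fy=6,interpolation=3)
cv2.imwrite("pics/crop3.png",A[...,::-1])
U=np.array([-.2475,.969,0]);Y=np.array([.969,.2475,0]);c=np.array([533.5,207.7,p[2]])
for z in(-7.5,-31.5):
  for a in(-45,45):
    for b in(-32,32):
      q=proj(g,c+a*U+b*Y+[0,0,z]);print(z,a,b,((q-[u-65,v-50])*6+2.5).round())
E
```

```text
[533.7894772  206.55735883  96.33716759] [ 3.14006835e+00 -1.88508044e-04  1.82131462e+00] [ 0.21098649  0.02859624 -1.09067095] 0.17150623778143959
-7.5 -45 -32 [300. 356.]
-7.5 -45 32 [436. 393.]
-7.5 45 -32 [359. 240.]
-7.5 45 32 [488. 273.]
-31.5 -45 -32 [296. 395.]
-31.5 -45 32 [429. 432.]
-31.5 45 -32 [354. 278.]
-31.5 45 32 [481. 312.]
```

View pics/crop3.png

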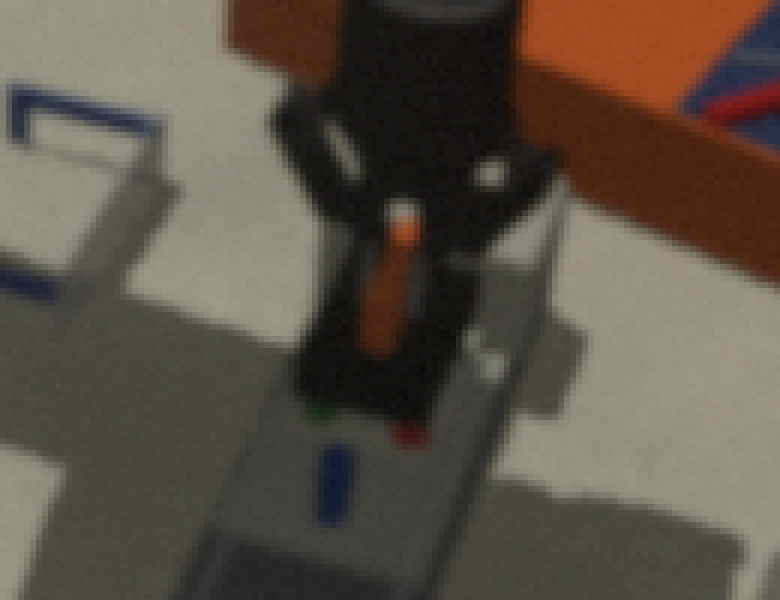

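Call:
{"api": "play_rows", "payload": {"moves": [[[0,0,0.004],[0,0,0],0],[[0,0,0.004],[0,0,0],0],[[0,0,0.004],[0,0,0],0],[[0,0,0.003],[0,0,0],0],[[0,0,0],[0,0,0],0],[[0,0,0],[0,0,0],0]]}}

```text
clock: 12.8
eef_pos: [533.8, 206.9, 82.8]
tcp_rot: [3.14, -0.0, 1.822]
contact_force: [-7.3, -3.2, 27.3]
opening: 0.168
```

Call:
{"api": "play_rows", "payload": {"moves": [[[0,0,-0.003],[0,0,0],0],[[0,-0.002,0],[0,0,0],0],[[0,0,0],[0,0,0],0],[[0,0,0.003],[0,0,0],0],[[0,0,0],[0,0,0],0]]}}

```text
clock: 13.3
eef_pos: [532.5, 206.6, 82.7]
tcp_rot: [3.139, -0.0, 1.822]
contact_force: [-4.1, -2.4, 28.7]
opening: 0.174
```

Call:
{"api": "play_rows", "payload": {"moves": [[[0,0,-0.003],[0,0,0],0],[[-0.001,-0.002,0],[0,0,0],0],[[0,0,0],[0,0,0],0],[[0,0,0.003],[0,0,0],0],[[0,0,0],[0,0,0],0]]}}

```text
clock: 13.8
eef_pos: [531.0, 205.4, 83.0]
tcp_rot: [3.138, -0.001, 1.822]
contact_force: [-5.0, -0.9, 32.1]
opening: 0.173
```

```bash
python3 - <<'E'
from h import *
s=sense();M=s["wrist_torque"];F=s["contact_force"];print(s["eef_pos"],s["tcp_rot"],M,F)
for rz in(-.031,.0,-.15,-.2): print(rz,"r",1000*(M[0]+rz*F[1])/F[2],1000*(rz*F[0]-M[1])/F[2])
g=grab_frame("scene");save(g,"scene4.png");f=grab_frame("top");save(f,"top4.png")
u,v=267+0,139
p=s["eef_pos"];u,v=proj(g,p).astype(int)
A=cv2.resize(g["pixels"][v-25:v+45,u-40:u+40],None,fx=8,fy=8,interpolation=3);cv2.imwrite("pics/crop4.png",cv2.convertScaleAbs(A[...,::-1],alpha=2,beta=0))
U=np.array([-.2475,.969,0]);Y=np.array([.969,.2475,0]);c=np.array([533.5,207.7,p[2]])
for z in(-7.5,-31.5):
  for a in(-45,45):
    for b in(-32,32):
      q=proj(g,c+a*U+b*Y+[0,0,z]);print(z,a,b,((q-[u-40,v-25])*8+3.5).round())
q=proj(g,c+[0,0,53-p[2]]);print("pin",((q-[u-40,v-25])*8+3.5).round())
E
```

```text
[531.01088561 205.3603305   83.03397315] [ 3.13810297e+00 -6.43380602e-04  1.82171808e+00] [-0.01317997  0.9961035   0.02029901] [-5.02063771 -0.92275702 32.05022347]
-0.031 r 0.4812915204745267 -26.22333435511761
0.0 r -0.4112285429260427 -31.0794555380984
-0.15 r 3.9074169251412285 -7.582094975288124
-0.2 r 5.346965414496986 0.25035854564864224
-7.5 -45 -32 [205. 280.]
-7.5 -45 32 [384. 329.]
-7.5 45 -32 [283. 124.]
-7.5 45 32 [453. 169.]
-31.5 -45 -32 [200. 331.]
-31.5 -45 32 [376. 380.]
-31.5 45 -32 [277. 175.]
-31.5 45 32 [445. 220.]
pin [325. 271.]
```

View pics/crop4.png

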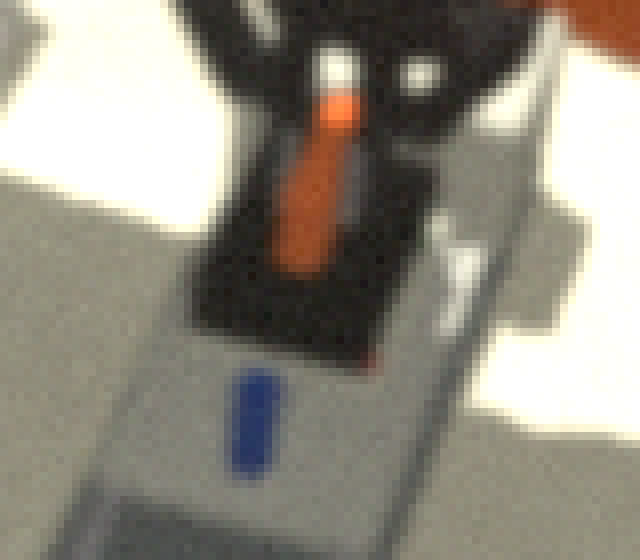

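Call:
{"api": "play_rows", "payload": {"moves": [[[0.001,0.003,-0.006],[0,0,0],0],[[0,0,0],[0,0,0],0],[[0,0,0],[0,0,0],0]]}}

```text
clock: 14.2
eef_pos: [531.2, 206.0, 85.3]
tcp_rot: [-3.14, 0.0, 1.822]
contact_force: [0.3, 0.5, -2.7]
opening: 0.172
```

```bash
python3 - <<'E'
from h import *
g=grab_frame("scene");f=grab_frame("top");save(g,"scene5.png");save(f,"top5.png")
s=sense();p=s["eef_pos"];print(p,s["tcp_rot"],s["wrist_torque"],s["contact_force"])
U=np.array([-.2475,.969,0]);Y=np.array([.969,.2475,0]);c=np.array([533.5,207.7,0])
def blue(F,lab):
  hsv=cv2.cvtColor(F["pixels"],cv2.COLOR_RGB2HSV);m=cv2.inRange(hsv,(100,110,30),(125,255,255))
  q=proj(F,c-85*U+[0,0,50]).astype(int);k=np.zeros_like(m);k[q[1]-9:q[1]+9,q[0]-9:q[0]+9]=1;m*=k
  ys,xs=np.nonzero(m);print(lab,"blue",xs.min(),xs.max(),ys.min(),ys.max(),xs.mean(),ys.mean(),"pred mid",proj(F,c-85*U+[0,0,50]),"top",proj(F,c-85*U+[0,0,70]))
blue(g,"scene");blue(f,"top")
# undisturbed scene1: pin and dots
import glob
o=cv2.imread("pics/scene1.png")[...,::-1].copy()
hs=cv2.cvtColor(o,cv2.COLOR_RGB2HSV)
for a,b in((-34,-21.6),(-34,21.6),(34,-21.6),(34,21.6),(0,0)):
  z=44 if a else 51
  q=proj(g,c+a*U+b*Y+[0,0,z]);x,y=np.round(q).astype(int);w=np.clip(hs[y-4:y+5,x-4:x+5,1].astype(float)-60,0,None);yy,xx=np.mgrid[-4:5,-4:5]
  print(a,b,q.round(2),(x+(w*xx).sum()/w.sum()).round(2),(y+(w*yy).sum()/w.sum()).round(2))
# cover silhouette in scene now
im=g["pixels"].max(2);q=proj(g,[p[0],p[1],p[2]-20]).astype(int);print(q);x0,y0=q[0]-22,q[1]-10
print("pred corners");
for z in(-7.5,-31.5):
  for a in(-45,45):
    for b in(-32,32): print(z,a,b,proj(g,c+a*U+b*Y+[0,0,p[2]+z]).round(1))
print(x0,y0);print("\n".join(" ".join("%3d"%v for v in r) for r in im[y0:y0+34,x0:x0+44]))
E
```

```text
[531.16318616 205.96522465  85.24750668] [-3.13952462e+00  2.80921763e-04  1.82186114e+00] [ 0.02393253 -0.00518174  0.01175887] [-0.84982526  0.3836176  -1.91490019]
scene blue 303 306 150 161 304.36842105263156 155.23684210526315 pred mid [304.11006041 156.80878999] top [304.76797339 151.5483632 ]
top blue 185 187 178 180 186.125 178.875 pred mid [186.89234123 179.16441457] top [185.92398082 178.83357606]
-34 -21.6 [302.1  144.36] 301.99 142.91
-34 21.6 [316.77 148.43] 317.01 146.91
34 -21.6 [309.18 129.58] 308.83 128.08
34 21.6 [323.36 133.39] 323.41 132.0
0 0 [313.15 136.98] 312.96 136.12
[312 133]
pred corners
-7.5 -45 -32 [298.3 137. ]
-7.5 -45 32 [320.7 143.1]
-7.5 45 -32 [308.  117.5]
-7.5 45 32 [329.3 123.1]
-31.5 -45 -32 [297.7 143.4]
-31.5 -45 32 [319.7 149.5]
-31.5 45 -32 [307.2 123.9]
-31.5 45 32 [328.2 129.5]
290 123
151 152 150 150 152 150 148 150 151 149 136 109  79  59  43  28  26  29  45  54  66  75  77  80  77  67  56  48  37  27  22  18  20  24  29  31  31  42  53  60  64  67  66  67
151 151 152 152 152 152 150 151 149 146 134 106  73  49  36  25  26  29  46  60  
[... 5026 characters left out ...]
  65  65  67  65  66  67  63  65  63  62  54  50  45  51  50  50  51  53  62  65  65  65  67  63  64  66  65  64  65  65  64  64  63  62  59  58  48  50  60  78  99 115 127
 65  66  63  65  64  65  67  63  63  62  61  52  49  46  49  47  47  50  53  62  64  64  66  64  64  65  64  65  63  65  63  63  62  66  63  61  54  43  52  62  74  87  94  97
 66  65  67  66  65  67  67  64  64  63  62  53  48  49  48  50  49  55  56  63  63  67  63  62  63  65  65  66  65  66  63  61  63  65  62  57  51  46  51  65  71  74  77  81
 65  66  63  67  66  68  65  64  65  67  64  52  51  46  49  46  50  52  59  63  66  62  65  63  66  64  65  65  65  62  63  63  67  64  62  54  48  50  57  69  73  77  74  76
```

Call:
{"api": "play_rows", "payload": {"moves": [[[0.003,0,-0.002],[0,0,0],0],[[0.003,0,0],[0,0,0],0],[[0,0,0.003],[0,0,0],0],[[0,0,0.002],[0,0,0],0],[[0,0,0.002],[0,0,0],0],[[0,0,0],[0,0,0],0]]}}

```text
clock: 14.9
eef_pos: [530.5, 212.1, 80.9]
tcp_rot: [-3.141, 0.0, 1.822]
contact_force: [0.4, 1.1, -2.2]
opening: 0.175
```

Call:
{"api": "play_rows", "payload": {"moves": [[[0,0,0.002],[0,0,0],0],[[0,0,0.002],[0,0,0],0],[[0,0,0],[0,0,0],0]]}}

```text
clock: 15.2
eef_pos: [530.5, 212.1, 77.0]
tcp_rot: [-3.141, 0.0, 1.822]
contact_force: [0.5, -0.3, -1.7]
opening: 0.171
```

Call:
{"api": "play_rows", "payload": {"moves": [[[0,0,0.002],[0,0,0],0],[[0,0,0.002],[0,0,0],0],[[0,0,0],[0,0,0],0]]}}

```text
clock: 15.5
eef_pos: [530.7, 212.2, 73.6]
tcp_rot: [3.141, -0.0, 1.822]
contact_force: [-1.4, -0.9, 5.8]
opening: 0.176
```

Call:
{"api": "play_rows", "payload": {"moves": [[[0,0,0.002],[0,0,0],0],[[0,0,0.002],[0,0,0],0],[[0,0,0],[0,0,0],0]]}}

```text
clock: 15.8
eef_pos: [530.8, 212.3, 70.5]
tcp_rot: [3.141, -0.0, 1.822]
contact_force: [-3.4, -2.3, 14.0]
opening: 0.169
```

Call:
{"api": "play_rows", "payload": {"moves": [[[0,0,0.001],[0,0,0],0],[[0,0,0.001],[0,0,0],0],[[0,0,0],[0,0,0],0]]}}

```text
clock: 16.1
eef_pos: [530.9, 212.3, 70.3]
tcp_rot: [3.141, -0.0, 1.822]
contact_force: [-10.5, -3.7, 34.4]
opening: 0.169
```

Call:
{"api": "play_rows", "payload": {"moves": [[[0,0,0.001],[0,0,0],0],[[0,0,0],[0,0,0],0],[[0,0,0],[0,0,0],0]]}}

```text
clock: 16.4
eef_pos: [531.0, 212.3, 70.2]
tcp_rot: [3.141, -0.0, 1.822]
contact_force: [-13.3, -5.1, 45.3]
opening: 0.172
```

Call:
{"api": "play_rows", "payload": {"moves": [[[0,0,-0.001],[0,0,0],0],[[0,0,-0.0005],[0,0,0],0],[[0,0,0],[0,0,0],0],[[0,0,0],[0,0,0],0]]}}

```text
clock: 16.8
eef_pos: [530.9, 212.3, 70.3]
tcp_rot: [3.141, -0.0, 1.822]
contact_force: [-8.3, -3.8, 28.4]
opening: 0.17
```

```bash
python3 - <<'E'
from h import *
g=grab_frame("scene");f=grab_frame("top");save(g,"scene6.png");save(f,"top6.png")
s=sense();print(s["eef_pos"],s["contact_force"],s["opening"],s["clock"])
a=cv2.resize(g["pixels"][60:260,130:390],None,fx=3,fy=3,interpolation=3);cv2.imwrite("pics/crop6.png",cv2.convertScaleAbs(a[...,::-1],alpha=1.5))
# movement of bystanders: compare top views with first
d=cv2.absdiff(cv2.imread("pics/top0.png"),cv2.imread("pics/top6.png")).max(2)
for n,(x,y) in dict(beaker=(324,128),cup=(167,116),mortar=(217,106),pestle=(273,114),forceps=(365,180),dropper=(273,246),goggles=(155,255),pink=(286,165),purple=(337,211)).items(): print(n,np.percentile(d[y-14:y+15,x-14:x+15],95))
E
```

```text
[530.8678392  212.30276319  70.32071226] [-8.59485483 -2.97003884 29.39007069] 0.17449991438126985 16.9
beaker 5.0
cup 23.0
mortar 5.0
pestle 5.0
forceps 5.0
dropper 67.0
goggles 78.0
pink 6.0
purple 63.0
```

View pics/crop6.png

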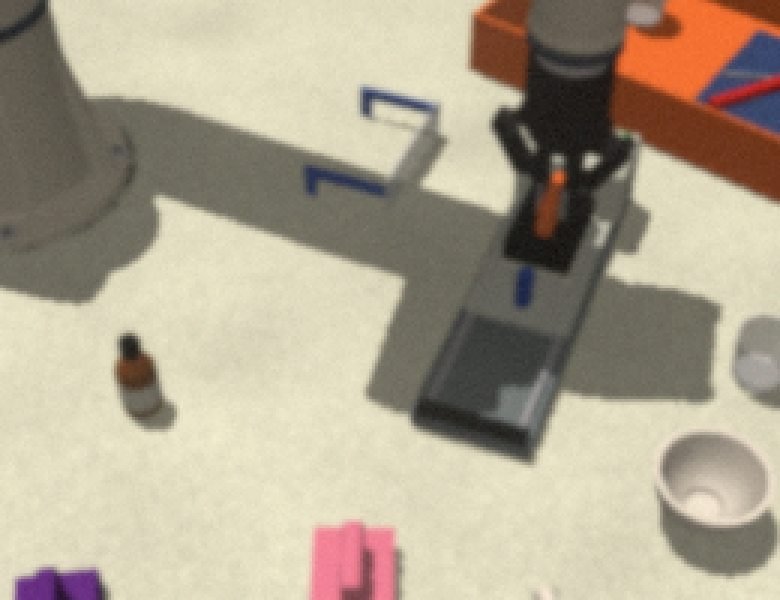

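The cover sits on the seat in line with the track. The changes near the dropper, goggles and purple block look like shadow only. Before handing in I'll check the post is still where it was at home.

```bash
python3 - <<'E'
from h import *
for n in("scene1","scene6"):
  hsv=cv2.cvtColor(cv2.imread(f"pics/{n}.png"),cv2.COLOR_BGR2HSV);m=cv2.inRange(hsv,(100,110,30),(125,255,255))[145:168,292:318]
  ys,xs=np.nonzero(m);print(n,len(xs),xs.mean()+292,ys.mean()+145,xs.min()+292,xs.max()+292,ys.min()+145,ys.max()+145)
print(sign_off())
E
```

```text
scene1 25 304.52 153.64 303 307 150 160
scene6 39 304.2564102564103 155.05128205128204 303 306 150 161
the job is handed in; nothing more can be done
None
```

The job is handed in: the carriage is home and the black cover is on the pin. The gripper is still holding the cover pressed down on the seat.

- **Carriage:** I gripped the blue post and slid it about 82 mm until it met the stop, with about 25 N of resistance. Before handing in, the post's extent in the scene picture matched the one taken just after homing to within a pixel. Its mean row differed by about 1.4 px. I put that down to the shadow now on it, since more of its pixels passed the colour mask.
- **Cover:** The first three tries landed with the cover's underside on the pin tip, at about 30 N. The wrist torque and a check against the seat dots showed it was about 6 mm short along the track. After a 6 mm shift it dropped freely over the pin.
- **Press:** The cover moved down against the spring and then stopped hard at a TCP height of 70.3 mm. I briefly pushed to about 45 N to be sure, then backed off to about 29 N. That is well above the 12 N needed, and the stop height did not change.
- **Checks that disagreed:** The first camera estimate of the pin position was several mm off from where the cover fitted. Comparing the top view before and after, the cup, dropper, goggles and purple block showed changes. The last picture shows moved shadows near them and nothing displaced, though the purple block is only partly in view. The other bystanders and the pink block showed no change.

The robot clock was at 16.9 s of the 48 s allowed.

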